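# Put away a sleigh side and close the stock box

### The arm

A 6-joint arm with a two-finger parallel gripper is mounted at the origin on the work surface. World frame = base frame: x ahead of the robot, y to its left, z up, the work surface at z = 0. Lengths are in m, angles in rad, forces in N, time in s.
With the tool pointing down it reaches from about 0.25 to 0.775 m from the base axis. Payload 4 kg.
Tool frame: the origin (TCP) lies on the centre line of the jaws, within the pads' length; the fingertips stand 14 mm ahead of it and the grasp point (between the pads) lies 5 mm behind it (robot.tcp_to_tips is the distance from the TCP to the fingertips, in m); z points along the fingers, y is the line along which they close (so a half turn about z gives the same grasp; the last joint's range is limited). The gripper opens to 94 mm and grips with 3 to 60 N. Pads are 16 mm wide; open, the fingers measure 119 mm over their backs; the gripper's body (75 mm by 177 mm) begins 78 mm behind the grasp point.
Start: joints at [-1.395, 0.087, 1.371, -0, 1.684, -0.103], TCP at [0.151, -0.529, 0.22] pointing down, gripper open.
Joint ranges: [-3.1, 3.1], [-0.76, 2.03], [0.27, 2.55], [-1.08, 4.22], [0.17, 2.65], [-2.57, 2.57]. Speed limits (rad/s): [2.79, 2.79, 3.14, 3.14, 3.14, 3.14].

### API

Orientations are given as [roll, pitch, yaw] about the fixed x, y, z axes, in that order (R = Rz(yaw) Ry(pitch) Rx(roll)).
In Python, from bench import robot gives the robot as it stands.
- The arm moves only by the tool carry_out, never from a script. Its argument "increments" is a list of rows, each a list of 3 entries, a list of its own where there are three numbers: the closure in counts, from 0 (fully open) to 255 (shut), then the shift along the tool's x, y, z in mm, then the turn about the tool's z in degrees. In form: [[fingers, [dx, dy, dz], twist], ...]. A call has 1 to 8 rows; each row shifts and turns the commanded pose from where the row before left it, along the tool's axes as they then stand; what a row does not reach is not made up. A row lasts 1/10 s, in which the tool goes at most 50 mm and 8.59 degrees, less where a joint would pass 70% of its speed; a pose out of reach is approached as far as the arm can. A call with a gripper value outside its range is refused whole. The fingers move at their own pace and stop on an object; the grip force is fixed at half the most. Time passes only in rows, so rows that do not move let the fingers close. It gives the time, the measured TCP pose, the force, the opening and the grip force at its end, in the units of the state.
- robot.get_obs(): the state, without advancing time (a new reading comes with each control period).
- robot.snapshot(name): name is "scene" or "side" or "wrist"; returns the picture (400x640x3 uint8, blue, green, red); there is no depth.
- robot.get_calibration(name): a dict with "vfov" (degrees; the focal length in pixels is half the picture's height over the tangent of half this angle, whatever the lens; pixels are square), "cx", "cy" (the principal point, pixels), "k1" (the pictures are not rectified: a ray, as slopes to the right and down, at radius r is drawn at 1 + k1 r^2 times it, then the intrinsics apply), "T" (4x4, takes a point from camera to world coordinates). Camera axes: x right, y down, z forward; pixel columns grow to the right and rows downward; lengths in m; the calibration is good to about 2 mm. A picture is of the moment at which its call begins: read the wrist's pose just before it. get_calibration takes no time and is no camera call; for the wrist camera it gives the pose at the moment of the call.
- robot.close_job(): hands the job in; it is judged then, once.
The state is a dict: "time": time; "joint_positions": joint angles; "qvel": joint speeds; "joint_torque": joint torques, N m; "tool_pos": TCP position; "ee_rot": TCP orientation; "wrist_force": force on the tool from outside, world axes, zero at the start; "wrist_torque": the same for the moment, N m; "width": finger opening in m; "finger_force": force on a finger pad.
Only numpy, scipy, OpenCV 4.12 (cv2) and the standard library are available. Lean on these libraries where they do the work, as an engineer would, in place of code of your own. Each camera call takes 0.05 s, during which the arm holds its last target. There are 200 camera calls.

### The job

Put the loose wooden sleigh side away in the stock box: lay it flat, seat rail up, in the compartment that holds the side of the same hand (its match, not its mirror image), beside that one and not on top of it; both stored sides must stay flat in their own compartments. Then lower the hinged lid gently, without letting it slam, until it is fully closed. Leave the other things on the table where they stand.

Things in the scene. Friction and masses are not known exactly. Their poses are not given: they have to be found in the camera images.
- box: Plywood stock box fixed to the table: 192 (x) by 374 (y) by 60 mm high, walls and floor 6. Origin: centre of its underside. Front -x, lid hinged at the back, x = +96. A full-height 6 mm partition at y = 0 makes two compartments. In each a sleigh side lies along x by the outer wall (y about +-141, which hand is where changes), leaving about 100 mm free beside the partition.
- lid (a joint): Lid angle in rad: 0 fully closed (flat on the rim), 1.57 upright, stop at 1.9 (leaning back, away from the robot). Torque hinges hold the lid wherever it is left (friction 0.5 N m, lid 0.38 kg): 1 to 4 N at its free edge moves it.
- lid_hinge (a point): Middle of the hinge axis, on the box's back rim, 60 mm above the table. The axis runs along the box's y. The point turns with the lid; with the lid shut its axes are those of the box.
- lid_edge (a point): Middle of the lid's free edge, at half thickness. The lid is a flat plywood panel without knob, 10 mm thick, 374 wide, reaching 204 mm from the hinge axis (12 past the box's front when shut). Its inner face passes through the hinge axis, its outer face lies 10 mm outside it. Shut, its top is 70 mm above the table; upright, its edge is 264 mm up.
- loose_side: Loose right-hand sleigh side: 9 mm plywood, 146 x 68 mm, inner face up, on it a wood seat rail 70 long, 14 wide, 22 high (top 31 above the underside). Origin: on the underside below the rail's middle; x runs along the rail to the scrolled front; outline +-73 in x, +-34 in y. Runner on its +y side: seen from above, scroll pointing away, runner on the left. 70 to 120 g.
- stock_right: Right-hand side in the box, the match of the loose one: 9 mm plywood, 146 x 68 mm, inner face up, on it a wood seat rail 70 long, 14 wide, 22 high (top 31 above the underside). Origin: on the underside below the rail's middle; x runs along the rail to the scrolled front; outline +-73 in x, +-34 in y. Runner on its +y side.
- stock_left: Left-hand side in the box, the mirror image: 9 mm plywood, 146 x 68 mm, inner face up, on it a wood seat rail 70 long, 14 wide, 22 high (top 31 above the underside). Origin: on the underside below the rail's middle; x runs along the rail to the scrolled front; outline +-73 in x, +-34 in y. Runner on its -y side: seen from above, scroll pointing away, runner on the right.
- sleigh: Bystander: a finished small wooden sleigh, 146 mm long, 99 mm wide, 68 mm high. Origin: centre of its underside.
- house_a: Bystander: kraft-card house box with a pale pitched roof, 60 by 70 mm, 112 mm high. Origin: centre of its underside.
- house_b: Bystander: another such kraft-card house.
- glue: Bystander: white glue bottle with an orange cap, 54 mm across, 150 mm high. Origin: centre of its underside.
Mind the look-alikes: they are no part of the job. Leave any purple look-alike of the loose_side alone.

How it is judged:
By the outcome, as a careful person would: the job done as asked, in the order asked, and still so for the second after the job is handed in, with the robot touching nothing.
It also fails if it takes over 61 s, if anything falls off the work surface, if the arm or the gripper's body presses on something with over 40 N, if the wrist force passes 120 N, or if a joint passes its speed limit or range.

## Working session

There is one attempt and no reset: what is moved stays moved. The work goes in short steps, Python scripts to look and compute and a tool call to move; the robot and the scene stay as the last step left them, time stands still between calls to the robot, and variables do not carry over. Pictures are saved under pics/ and viewed, at most 10 in all, crops included, and the job is handed in when it is done.

Besides the shell and the picture viewer there is one more tool, called after "Emit:" as a command line: name --argument value ..., lists and objects as JSON in quotes. carry_out: Moves the arm, as the interface text tells. Its arguments: {"type":"object","properties":{"increments":{"type":"array","items":{"type":"array"}}},"required":["increments"]}

```bash
ls; mkdir -p pics; python3 - <<'E'
from bench import robot
import cv2,numpy as np
for n in("scene","side"):
    c=robot.get_calibration(n);print(n,c)
    cv2.imwrite(f"pics/{n}0.png",robot.snapshot(n))
o=robot.get_obs();print(o)
E
```

```text
pics
scene {'vfov': 55.474418927588374, 'cx': 316.65293983973925, 'cy': 203.13195351478578, 'k1': -0.030284128909633685, 'T': array([[-0.2633237 ,  0.82839091, -0.49439774,  1.19966693],
       [ 0.96467147,  0.23053829, -0.12751887,  0.17036966],
       [ 0.00834213, -0.51051013, -0.85983127,  1.18225698],
       [ 0.        ,  0.        ,  0.        ,  1.        ]])}
side {'vfov': 52.41424341257196, 'cx': 316.83430320865335, 'cy': 199.77292882328993, 'k1': 0.03272422943251534, 'T': array([[-0.97943702, -0.11652907,  0.16469393,  0.35986035],
       [-0.20110695,  0.49877927, -0.84307487,  1.03079452],
       [ 0.01609681, -0.85885983, -0.51195769,  0.67635041],
       [ 0.        ,  0.        ,  0.        ,  1.        ]])}
{'time': 0.1, 'joint_positions': array([-1.39506877e+00,  8.78900664e-02,  1.37206992e+00, -6.99608192e-06,
        1.68358714e+00, -1.03118872e-01]), 'qvel': array([ 4.98701400e-04, -3.73713665e-03, -1.38956369e-03,  6.58453783e-04,
       -1.90852867e-04,  4.42204365e-05]), 'joint_torque': array([ 3.00319596e-03, -3.41251373e+01, -3.03303802e+01,  7.20037823e-02,
        3.03742953e-02, -9.80863501e-05]), 'tool_pos': array([ 0.15128958, -0.52831258,  0.21843312]), 'ee_rot': array([-3.13964784e+00, -1.94269951e-04,  2.78845462e-01]), 'wrist_force': array([ 0.08177806, -0.26986261, -0.00102721]), 'wrist_torque': array([ 0.0452055 ,  0.0094216 , -0.02793082]), 'finger_force': 0.0, 'width': 0.09422648139305492}
```

View pics/scene0.png

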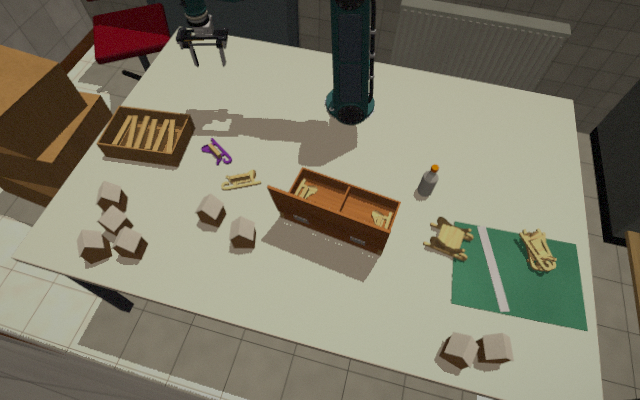

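View pics/side0.png

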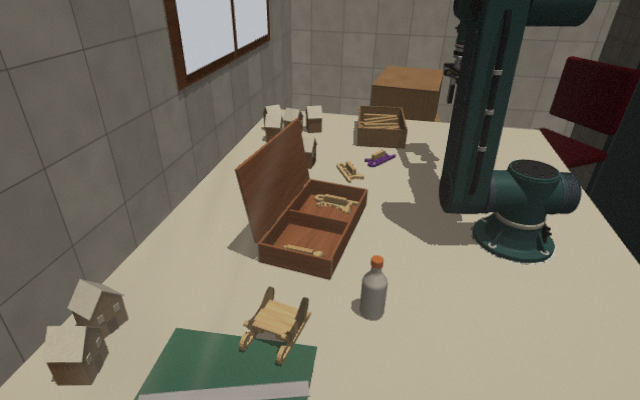

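The scene view shows the loose side at about (240,180) and the purple look-alike at (216,152). The open box has its front rim from (301,171) to (399,208), with stored sides near (307,190) and (382,218). The side view confirms the lid stands near upright. Next I'll measure these points.

```bash
cat > h.py <<'E'
import numpy as np,cv2
from bench import robot
def ray(c,uv):
    f=200/np.tan(np.radians(c['vfov'])/2)
    K=np.array([[f,0,c['cx']],[0,f,c['cy']],[0,0,1.]])
    p=cv2.undistortPoints(np.float64(uv).reshape(-1,1,2),K,np.array([c['k1'],0,0,0,0.])).reshape(-1,2)
    d=np.c_[p,np.ones(len(p))]@c['T'][:3,:3].T
    return c['T'][:3,3],d
def plane(c,uv,z):
    o,d=ray(c,uv); return o+d*((z-o[2])/d[:,2])[:,None]
def proj(c,P):
    f=200/np.tan(np.radians(c['vfov'])/2)
    P=np.atleast_2d(P); q=(P-c['T'][:3,3])@c['T'][:3,:3]
    s=q[:,:2]/q[:,2:]; s=s*(1+c['k1']*(s**2).sum(1,keepdims=True))
    return s*f+[c['cx'],c['cy']]
def two(c1,u1,c2,u2):
    o1,d1=ray(c1,u1);o2,d2=ray(c2,u2);d1=d1[0]/np.linalg.norm(d1[0]);d2=d2[0]/np.linalg.norm(d2[0])
    s=np.linalg.lstsq(np.c_[d1,-d2],o2-o1,rcond=None)[0]
    a,b=o1+s[0]*d1,o2+s[1]*d2
    return (a+b)/2,np.linalg.norm(a-b)
E
python3 - <<'E'
from h import *
c=robot.get_calibration("scene")
im=cv2.imread("pics/scene0.png")
crop=im[130:260,190:410]
cv2.imwrite("pics/crop0.png",cv2.resize(crop,(792,468),interpolation=cv2.INTER_CUBIC))
print(plane(c,[[301,171],[399,208],[349,185]],.06))
print(plane(c,[[240,180],[224,187],[260,183],[250,172]],.009))
print(plane(c,[[216,152]],.009))
E
```

```text
[[ 0.43931133 -0.0860926   0.06      ]
 [ 0.49758235  0.28017635  0.06      ]
 [ 0.45178625  0.09448435  0.06      ]]
[[ 0.50496431 -0.30467927  0.009     ]
 [ 0.54985533 -0.35015513  0.009     ]
 [ 0.49767275 -0.22847927  0.009     ]
 [ 0.46077037 -0.28156771  0.009     ]]
[[ 0.40659326 -0.44281547  0.009     ]]
```

View pics/crop0.png

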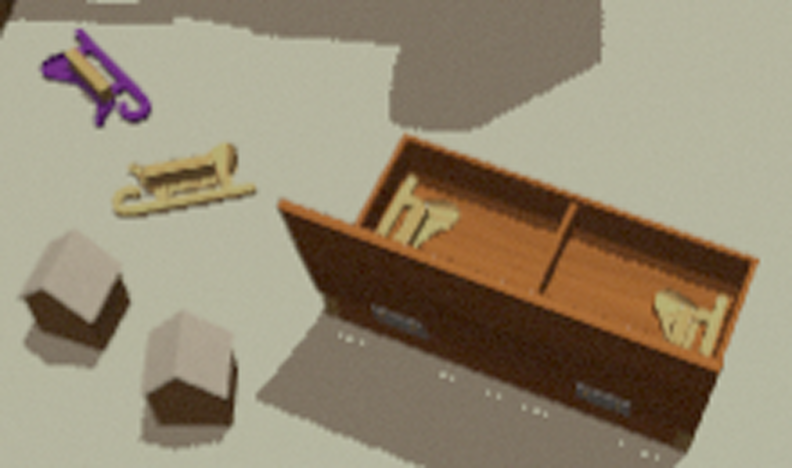

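The crop shows the loose side with its scroll at the left end and its runner on the near side. Both stored sides have their runners at the outer walls. The box's front rim corners are at about (302,168) and (400,202). I need the wrist camera to tell the stored hands apart.

```bash
cat >> h.py <<'E'
from scipy.spatial.transform import Rotation as Ro
def goto(target,yaw=None):
    "shift in tool axes (mm) and twist (deg) from the measured pose"
    o=robot.get_obs(); R=Ro.from_euler('xyz',o['ee_rot']).as_matrix()
    d=R.T@(np.array(target)-o['tool_pos'])*1e3
    t=None
    if yaw is not None:
        t=-np.degrees(yaw-o['ee_rot'][2]); t=(t+90)%180-90
    print('pos',o['tool_pos'].round(4),'rpy',o['ee_rot'].round(3),'q6',o['joint_positions'][5].round(2)); print('shift',d.round(1),'twist',t)
def box(o=(0,0,0),th=0): pass
E
python3 - <<'E'
from h import *
c=robot.get_calibration("scene")
print(plane(c,[[301.5,168],[400,202],[349.5,186]],.06))
w=robot.get_calibration("wrist");print(w['vfov'],w['T'].round(3))
goto([.40,-.16,.36])
E
```

```text
[[ 0.42602885 -0.08813019  0.06      ]
 [ 0.47289457  0.27977748  0.06      ]
 [ 0.45543691  0.09712162  0.06      ]]
66.92336390347032 [[ 0.275 -0.927 -0.255  0.225]
 [-0.962 -0.266 -0.07  -0.508]
 [-0.003  0.264 -0.965  0.384]
 [ 0.     0.     0.     1.   ]]
pos [ 0.1513 -0.5283  0.2184] rpy [-3.14  -0.     0.279] q6 -0.1
shift [ 340.5 -285.9 -140.9] twist None
```

Emit:
carry_out --increments '[[0,[20,-15,-20],0],[0,[40,-34,-20],0],[0,[40,-34,-20],0],[0,[40,-34,-20],0],[0,[40,-34,-20],0],[0,[40,-34,-20],0],[0,[40,-34,-20],0],[0,[40,-34,0],0]]'

```text
time: 0.9
tool_pos: [0.3506, -0.2328, 0.3488]
ee_rot: [3.137, -0.003, 0.278]
wrist_force: [0.8, -0.4, -0.2]
width: 0.0939
finger_force: 0.0
```

Emit:
carry_out --increments '[[0,[30,-26,0],0],[0,[10,-6,0],0],[0,[0,0,0],0],[0,[0,0,0],0]]'

```text
time: 1.3
tool_pos: [0.3788, -0.1929, 0.3458]
ee_rot: [-3.141, 0.001, 0.278]
wrist_force: [-0.2, -0.3, 0.0]
width: 0.0937
finger_force: 0.0
```

```bash
python3 - <<'E'
from h import *
goto([.40,-.16,.36])
w=robot.get_calibration("wrist");cv2.imwrite("pics/w1.png",robot.snapshot("wrist"))
np.savez("pics/w1",**w); print(robot.get_obs()['time'])
E
```

```text
pos [ 0.3788 -0.1929  0.3458] rpy [-3.141e+00  1.000e-03  2.780e-01] q6 0.69
shift [ 29.4 -25.8 -14.3] twist None
1.35
```

View pics/w1.png

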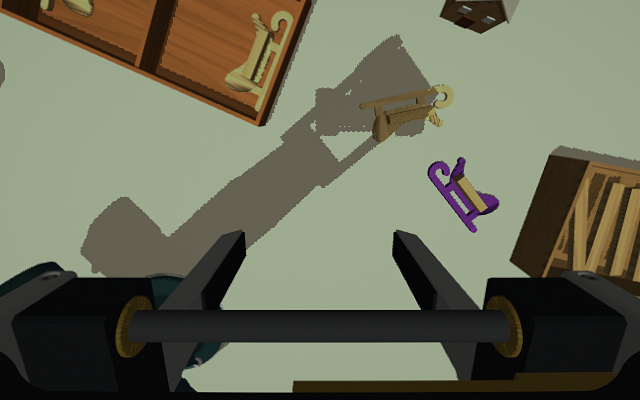

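The wrist view shows the loose side at (410,108) with its scroll at (445,97) and its runner on the left of the scroll direction, so it is right-hand. In the -y compartment the stored side has its scroll at (278,20) and its runner on the right, so that one is the left-hand side. The goal is therefore the +y compartment. Next I'll work out the positions and the lid angle.

```bash
python3 - <<'E'
from h import *
w=dict(np.load("pics/w1.npz"));c=robot.get_calibration("scene");s=robot.get_calibration("side")
print('box corner',plane(w,[[262,125]],.06))
print('loose',plane(w,[[384,127],[425,112],[405,115]],.031))
im=cv2.imread("pics/w1.png")
hsv=cv2.cvtColor(im,cv2.COLOR_BGR2HSV)
print(hsv[108,382],hsv[97,445],hsv[118,410],hsv[60,400],hsv[150,450])
print('lid -y top',two(c,[[268.5,186.5]],s,[[301,123]]))
goto([.42,-.33,.26])
E
```

```text
box corner [[ 0.42098529 -0.09572868  0.06      ]]
loose [[ 0.46762109 -0.27247179  0.031     ]
 [ 0.50587783 -0.32530512  0.031     ]
 [ 0.49332093 -0.29748456  0.031     ]]
[ 21  94 103] [22 88 75] [ 21 136 101] [ 25  46 100] [ 44  39 169]
lid -y top (array([ 0.63983465, -0.12211475,  0.24061247]), np.float64(0.0026464772471566224))
pos [ 0.3786 -0.1932  0.3458] rpy [-3.141e+00  1.000e-03  2.770e-01] q6 0.69
shift [  2.5 142.9  85.8] twist None
```

Emit:
carry_out --increments '[[0,[0,20,20],0],[0,[0,30,20],0],[0,[0,30,30],0],[0,[0,30,30],0],[0,[0,20,30],0],[0,[0,0,0],0],[0,[0,0,0],0]]'

```text
time: 2.05
tool_pos: [0.4137, -0.318, 0.2156]
ee_rot: [-3.139, 0.001, 0.276]
wrist_force: [0.8, -0.1, 1.0]
width: 0.0942
finger_force: 0.0
```

```bash
python3 - <<'E'
from h import *
goto([.42,-.33,.26])
w=robot.get_calibration("wrist");cv2.imwrite("pics/w2.png",robot.snapshot("wrist"))
np.savez("pics/w2",**w)
E
```

```text
pos [ 0.4137 -0.318   0.2156] rpy [-3.139e+00  1.000e-03  2.760e-01] q6 0.53
shift [  2.7  13.2 -44.4] twist None
```

View pics/w2.png

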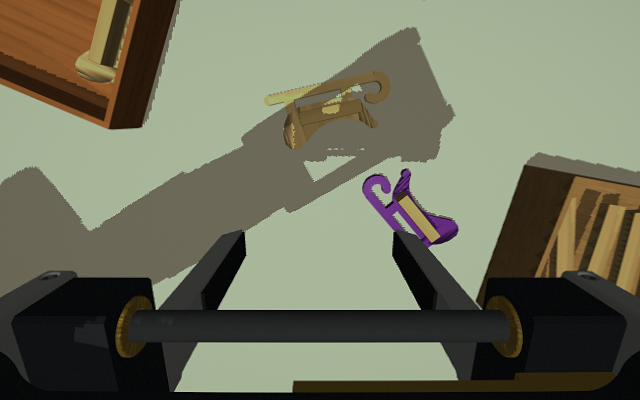

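The loose side is centred near (328,108), with its scroll at (380,85) and runner along the top, partly shaded. I'll enhance a crop to see the rail.

```bash
python3 - <<'E'
import cv2,numpy as np
im=cv2.imread("pics/w2.png")[60:165,250:405].astype(float)
im=255*np.clip(im/190,0,1)**.6
cv2.imwrite("pics/w2c.png",cv2.resize(im.astype(np.uint8),None,fx=5,fy=5,interpolation=cv2.INTER_CUBIC))
E
```

```text
(no output)
```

View pics/w2c.png

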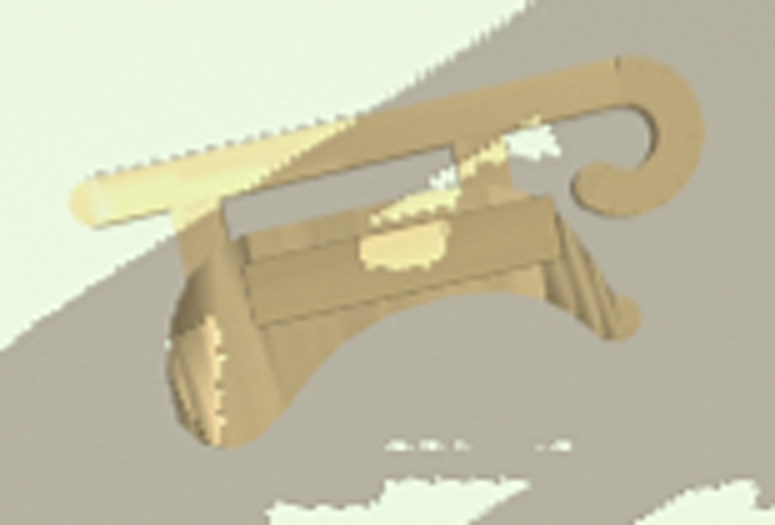

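The rail's top face is clear, with crop corners at (245,265), (552,197), (562,258) and (258,328).

```bash
python3 - <<'E'
from h import *
w=dict(np.load("pics/w2.npz"))
uv=np.array([[245,265],[552,197],[562,258],[258,328]])/5+[250-.4,60-.4]
P=plane(w,uv,.031);print(P.round(4))
print('len',np.linalg.norm(P[1]-P[0]),np.linalg.norm(P[2]-P[3]),'wid',np.linalg.norm(P[0]-P[3]),np.linalg.norm(P[1]-P[2]))
m=P.mean(0);d=P[1]-P[0]+P[2]-P[3];yaw=np.arctan2(d[1],d[0]);print('centre',m,'yaw',yaw,np.degrees(yaw))
o=plane(w,(np.array([[80,200],[620,330],[703,130],[215,447]])/5+[249.6,59.6]),.009)[:,:2]-m[:2]
R=np.array([[np.cos(yaw),np.sin(yaw)],[-np.sin(yaw),np.cos(yaw)]]);print((o@R.T).round(3))
goto([m[0],m[1],.10],yaw)
E
```

```text
[[ 0.4872 -0.2739  0.031 ]
 [ 0.5194 -0.3351  0.031 ]
 [ 0.5078 -0.3412  0.031 ]
 [ 0.4748 -0.2802  0.031 ]]
len 0.06920749353152429 0.0693528650551026 wid 0.013859288220111567 0.013138928995902894
centre [ 0.49731502 -0.30761375  0.031     ] yaw -1.081143006821693 -61.944931340966576
[[-0.07   0.03 ]
 [ 0.048 -0.026]
 [ 0.074  0.014]
 [-0.053 -0.032]]
pos [ 0.4145 -0.3178  0.2174] rpy [ 3.141e+00 -1.000e-03  2.770e-01] q6 0.53
shift [ 82.4  12.7 117.5] twist 77.81752263443505
```

```bash
python3 - <<'E'
from h import *
c=robot.get_calibration("scene")
im=cv2.imread("pics/scene0.png")
P=plane(c,[[198,207],[209,196],[224,203],[231,225],[240,218],[255,224]],.1)[:,:2]
m=np.array([.4973,-.3076]);yaw=-1.081+np.pi
R=np.array([[np.cos(yaw),np.sin(yaw)],[np.sin(yaw),-np.cos(yaw)]]);print(P.round(3),((P-m)@R.T).round(3))
E
```

```text
[[ 0.696 -0.362]
 [ 0.647 -0.344]
 [ 0.659 -0.286]
 [ 0.729 -0.233]
 [ 0.698 -0.214]
 [ 0.705 -0.16 ]] [[-0.142  0.15 ]
 [-0.103  0.115]
 [-0.057  0.153]
 [-0.043  0.24 ]
 [-0.012  0.221]
 [ 0.032  0.253]]
```

Emit:
carry_out --increments '[[0,[20,3,20],-5],[0,[27,1,20],-8],[0,[22,0,20],-8],[0,[0,0,20],-8.5],[0,[0,0,10],-8.5],[0,[0,0,0],-8.5],[0,[0,0,0],-8.5],[0,[0,0,0],-8.5]]'

```text
time: 2.9
tool_pos: [0.4809, -0.2953, 0.1295]
ee_rot: [3.137, 0.002, 1.394]
wrist_force: [-0.1, 0.2, 0.2]
width: 0.0942
finger_force: 0.0
```

Emit:
carry_out --increments '[[0,[0,0,0],-8.5],[0,[0,0,0],-8.5],[0,[0,0,0],-8.5],[0,[0,0,0],-8.5],[0,[0,0,0],-5],[0,[0,0,0],0],[0,[0,0,0],0]]'

```text
time: 3.6
tool_pos: [0.4805, -0.2953, 0.1284]
ee_rot: [3.14, 0.003, 2.066]
wrist_force: [0.1, 0.2, 0.7]
width: 0.0938
finger_force: 0.0
```

```bash
python3 - <<'E'
from h import *
goto([.4973,-.3076,.025],-1.081)
E
```

```text
pos [ 0.4805 -0.2953  0.1284] rpy [3.140e+00 3.000e-03 2.066e+00] q6 -1.15
shift [-18.4   8.7 103.5] twist 0.3250715658530794
```

Emit:
carry_out --increments '[[0,[-10,5,15],0],[0,[-8.5,4,25],0],[0,[0,0,25],0],[0,[0,0,20],0],[0,[0,0,10],0],[0,[0,0,5],0],[0,[0,0,0],0],[0,[0,0,0],0]]'

```text
time: 4.4
tool_pos: [0.4973, -0.3076, 0.0277]
ee_rot: [3.141, 0.002, 2.068]
wrist_force: [-0.6, 0.6, -0.4]
width: 0.0942
finger_force: 0.0
```

```bash
python3 - <<'E'
from h import *
goto([.4973,-.3076,.025],-1.081); o=robot.get_obs();print(o['wrist_force'])
E
```

```text
pos [ 0.4973 -0.3076  0.0277] rpy [3.141e+00 2.000e-03 2.068e+00] q6 -1.15
shift [ 0.1 -0.   2.7] twist 0.39646221420241545
[-0.62727051  0.59677748 -0.41755651]
```

Emit:
carry_out --increments '[[60,[0,0,2.5],0],[150,[0,0,0],0],[255,[0,0,0],0],[255,[0,0,0],0],[255,[0,0,0],0],[255,[0,0,0],0],[255,[0,0,0],0],[255,[0,0,0],0]]'

```text
time: 5.2
tool_pos: [0.4966, -0.3071, 0.0238]
ee_rot: [-3.142, 0.0, 2.068]
wrist_force: [0.6, -0.8, 0.3]
width: 0.0336
finger_force: 0.0
```

Emit:
carry_out --increments '[[255,[0,0,-5],0],[255,[0,0,-15],0],[255,[0,0,-25],0],[255,[0,0,-30],0],[255,[0,0,-30],0],[255,[0,0,-20],0],[255,[0,0,0],0],[255,[0,0,0],0]]'

```text
time: 6.0
tool_pos: [0.4968, -0.3072, 0.1496]
ee_rot: [3.141, 0.002, 2.068]
wrist_force: [0.1, -0.4, -0.1]
width: 0.0004
finger_force: 0.0
```

```bash
python3 - <<'E'
from h import *
cx=np.array([.5437,.082]);y=-.13
ex=np.array([np.cos(y),np.sin(y)]);ey=np.array([-ex[1],ex[0]])
t=cx+ex*-.006+ey*.053;print(t)
goto([t[0],t[1],.16],y)
cv2.imwrite("pics/sc3.png",robot.snapshot("scene"))
E
```

```text
[0.54462124 0.13533059]
pos [ 0.4968 -0.3072  0.1496] rpy [3.141e+00 2.000e-03 2.068e+00] q6 -1.15
shift [366.2 253.  -10.8] twist -54.08233710796938
```

I lifted before the slow fingers had closed, so the grasp is empty. I'll reopen and check whether the side moved.

Emit:
carry_out --increments '[[0,[-30,0,-15],0],[0,[-30,0,-15],0],[0,[-10,0,-5],0],[0,[0,0,0],0],[0,[0,0,0],0],[0,[0,0,0],0]]'

```text
time: 6.65
tool_pos: [0.5292, -0.3675, 0.1821]
ee_rot: [-3.141, -0.003, 2.068]
wrist_force: [-0.1, -0.7, 0.1]
width: 0.0452
finger_force: 0.0
```

```bash
python3 - <<'E'
from h import *
goto([.4973,-.3076,.0255],-1.081)
w=robot.get_calibration("wrist");im=robot.snapshot("wrist");cv2.imwrite("pics/w3.png",im);np.savez("pics/w3",**w)
q=proj(w,[.4973,-.3076,.031])[0];print(q)
c=plane
u,v=int(q[0]),int(q[1]);v0=max(v-60,0);u0=u-78;print(u0,v0)
cv2.imwrite("pics/w3c.png",cv2.resize((255*np.clip(im[v0:v0+105,u0:u0+155]/190.,0,1)**.6).astype(np.uint8),None,fx=5,fy=5,interpolation=cv2.INTER_CUBIC))
E
```

```text
pos [ 0.5292 -0.3675  0.1821] rpy [-3.141e+00 -3.000e-03  2.068e+00] q6 -1.19
shift [ 67.4   0.7 156.8] twist 0.4381179865113154
[319.84234427 128.04305518]
241 68
```

View pics/w3c.png

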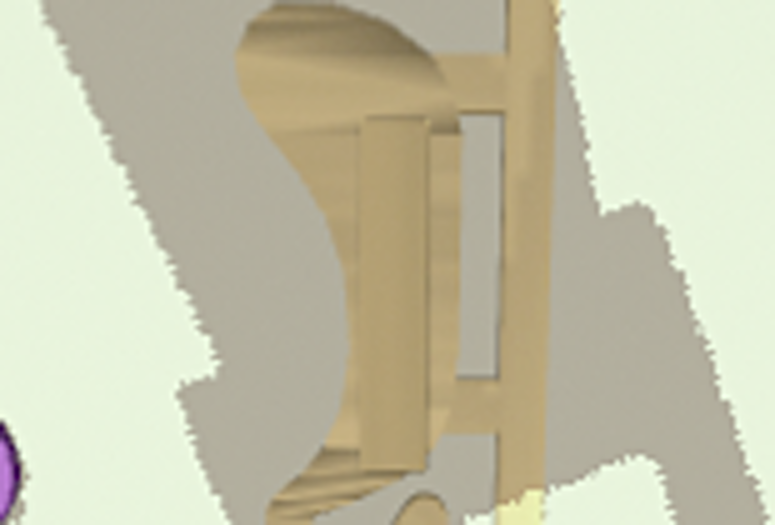

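The rail runs from (363,117) to (425,470) in the crop, and its centre at about (319.6,126.4) matches the prediction (319.8,128). The side hasn't moved, so I'll grasp again.

Emit:
carry_out --increments '[[0,[20,0.5,15],0],[0,[25,0,30],0],[0,[22,0,30],0],[0,[0,0,30],0],[0,[0,0,25],0],[0,[0,0,15],0],[0,[0,0,8],0],[0,[0,0,3.5],0]]'

```text
time: 7.5
tool_pos: [0.4984, -0.3093, 0.0269]
ee_rot: [-3.141, -0.0, 2.068]
wrist_force: [-0.8, -1.0, 0.3]
width: 0.0939
finger_force: 0.0
```

Emit:
carry_out --increments '[[255,[0,0,0],0],[255,[0,0,0],0],[255,[0,0,0],0],[255,[0,0,0],0],[255,[0,0,0],0],[255,[0,0,0],0],[255,[0,0,0],0],[255,[0,0,0],0]]'

```text
time: 8.3
tool_pos: [0.4984, -0.3095, 0.0273]
ee_rot: [-3.142, -0.0, 2.068]
wrist_force: [0.4, -0.2, -0.4]
width: 0.0336
finger_force: 0.0
```

Emit:
carry_out --increments '[[255,[0,0,0],0],[255,[0,0,0],0],[255,[0,0,0],0],[255,[0,0,0],0]]'

```text
time: 8.7
tool_pos: [0.4984, -0.3095, 0.0272]
ee_rot: [-3.142, 0.0, 2.068]
wrist_force: [-0.8, -1.0, -0.5]
width: 0.0137
finger_force: 30.0
```

Emit:
carry_out --increments '[[255,[0,0,-8],0],[255,[0,0,-18],0],[255,[0,0,-25],0],[255,[0,0,-30],0],[255,[0,0,-30],0],[255,[0,0,-25],-6],[255,[0,0,-10],-8],[255,[0,0,0],-8]]'

```text
time: 9.5
tool_pos: [0.4995, -0.3103, 0.1769]
ee_rot: [3.141, 0.006, 2.457]
wrist_force: [-0.5, -0.3, -1.4]
width: 0.0134
finger_force: 30.0
```

Emit:
carry_out --increments '[[255,[0,0,0],-8],[255,[0,0,0],-8],[255,[0,0,0],-8],[255,[0,0,0],-6],[255,[0,0,0],-2],[255,[0,0,0],0],[255,[0,0,0],0]]'

```text
time: 10.2
tool_pos: [0.4984, -0.3094, 0.1736]
ee_rot: [-3.141, 0.0, 3.009]
wrist_force: [-0.9, -0.2, -1.6]
width: 0.0138
finger_force: 30.0
```

```bash
python3 - <<'E'
from h import *
goto([.50,.135,.18],-.13); goto([.5446,.1353,.16],-.13)
E
```

```text
pos [ 0.4984 -0.3094  0.1736] rpy [-3.141  0.     3.009] q6 -2.09
shift [ 57.  440.8  -6.5] twist -0.12245463013186964
pos [ 0.4984 -0.3094  0.1736] rpy [-3.141  0.     3.009] q6 -2.09
shift [ 12.8 446.9  13.5] twist -0.12245463013186964
```

Emit:
carry_out --increments '[[255,[5,20,-3],0],[255,[6,40,-4],0],[255,[6,45,0],0],[255,[6,45,0],0],[255,[6,45,0],0],[255,[6,45,0],0],[255,[6,45,0],0],[255,[6,45,0],0]]'

```text
time: 11.0
tool_pos: [0.4941, 0.0265, 0.1808]
ee_rot: [3.141, 0.001, 3.01]
wrist_force: [0.5, 0.4, -0.2]
width: 0.0141
finger_force: 30.0
```

Emit:
carry_out --increments '[[255,[6,45,0],0],[255,[4,40,0],0],[255,[0,18,0],0],[255,[0,8,0],0],[255,[0,0,0],0],[255,[0,0,0],0],[255,[0,0,0],0]]'

```text
time: 11.7
tool_pos: [0.4996, 0.1341, 0.1803]
ee_rot: [-3.141, 0.0, 3.009]
wrist_force: [-0.2, -0.0, -1.4]
width: 0.0137
finger_force: 30.0
```

```bash
python3 - <<'E'
from h import *
goto([.5446,.1353,.16],-.13)
w=robot.get_calibration("wrist");im=robot.snapshot("wrist");np.savez("pics/w4",**w)
cv2.imwrite("pics/w4.png",im);cv2.imwrite("pics/sc4.png",robot.snapshot("scene"))
a=(255*np.clip(im/190.,0,1)**.7).astype(np.uint8)
cv2.imwrite("pics/w4b.png",a)
E
```

```text
pos [0.4996 0.1341 0.1803] rpy [-3.141  0.     3.009] q6 -1.28
shift [-44.4   7.2  20.3] twist -0.17568439113767909
```

View pics/w4b.png

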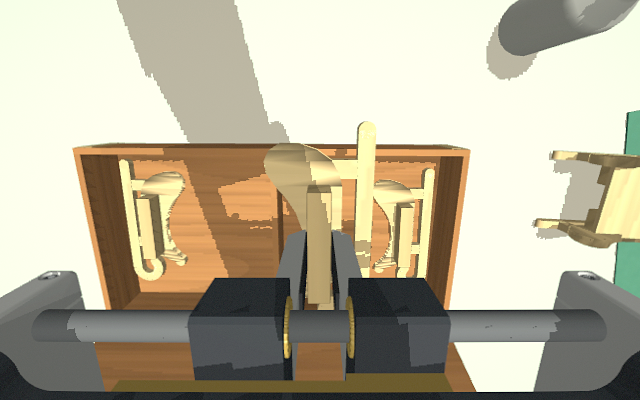

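The wrist view shows the held side over the box. The front rim runs from (75,148) to (469,149) and is level with the tool, the partition is near column 280, and the stored right side spans columns 374 to 435.

```bash
python3 - <<'E'
from h import *
w=dict(np.load("pics/w4.npz"))
P=plane(w,[[75,148],[469,149],[281,155],[278,228],[285,228]],.06);print(P.round(4),np.linalg.norm(P[1]-P[0]))
d=P[1]-P[0];y=np.arctan2(-d[0],d[1]);print('yaw',y)
ex=np.array([np.cos(y),np.sin(y)]);ey=np.array([-ex[1],ex[0]])
c=(P[0]+P[1])[:2]/2+.096*ex;print('centre',c)
f=lambda p:((p[:,:2]-c)@np.c_[ex,ey]).round(4)
print('partition',f(P[2:]))
print('stock R pts',f(plane(w,[[374,265],[412,185],[434,170],[425,272]],.015)))
print('stock rail top',f(plane(w,[[400,206],[413,206],[398,263],[411,263]],.037)))
t=c+ex*-.004+ey*.052;print(t)
goto([t[0],t[1],.12],y)
E
```

```text
[[ 0.4186 -0.0866  0.06  ]
 [ 0.469   0.2797  0.06  ]
 [ 0.4511  0.1043  0.06  ]
 [ 0.5226  0.0892  0.06  ]
 [ 0.5236  0.0962  0.06  ]] 0.3698325359564231
yaw -0.13661477214582446
centre [0.5389038 0.0834773]
partition [[-0.0898  0.0087]
 [-0.0169  0.0035]
 [-0.0169  0.0105]]
stock R pts [[ 0.0466  0.111 ]
 [-0.0518  0.1485]
 [-0.0687  0.1714]
 [ 0.0558  0.1734]]
stock rail top [[-0.0336  0.1307]
 [-0.0337  0.1445]
 [ 0.0328  0.1334]
 [ 0.0328  0.148 ]]
[0.54202296 0.13553757]
pos [0.4998 0.1341 0.1803] rpy [-3.141  0.     3.008] q6 -1.28
shift [-41.7   7.   60.3] twist 0.19344573796729492
```

Emit:
carry_out --increments '[[255,[-12,4,0],0],[255,[-18,4,0],0],[255,[-14.5,2,0],0.3],[255,[0,0,0],0],[255,[0,0,20],0],[255,[0,0,25],0],[255,[0,0,15],0],[255,[0,0,0],0]]'

```text
time: 12.6
tool_pos: [0.5431, 0.1388, 0.1171]
ee_rot: [-3.14, -0.006, 3.005]
wrist_force: [-0.3, 0.2, -0.3]
width: 0.014
finger_force: 30.0
```

```bash
python3 - <<'E'
from h import *
y=-.1366;ex=np.array([np.cos(y),np.sin(y)]);ey=np.array([-ex[1],ex[0]]);c=np.array([.5389,.0835])
t=c+ex*-.001+ey*.055
goto([t[0],t[1],.034],y);print(robot.get_obs()['wrist_force'])
E
```

```text
pos [0.5431 0.1388 0.1171] rpy [-3.14  -0.006  3.005] q6 -1.28
shift [-2.9 -0.2 83.1] twist -0.01344913646482837
[-0.28416505  0.21310552 -0.3391958 ]
```

Emit:
carry_out --increments '[[255,[-2,0,15],0],[255,[0,0,20],0],[255,[0,0,20],0],[255,[0,0,15],0],[255,[0,0,7],0],[255,[0,0,2],0],[255,[0,0,0],0],[255,[0,0,0],0]]'

```text
time: 13.4
tool_pos: [0.548, 0.1391, 0.0424]
ee_rot: [3.141, 0.002, 3.005]
wrist_force: [-0.5, 0.8, -1.4]
width: 0.014
finger_force: 30.0
```

Emit:
carry_out --increments '[[255,[0,0,4],0],[255,[0,0,2],0],[255,[0,0,0],0],[255,[0,0,0],0]]'

```text
time: 13.8
tool_pos: [0.5471, 0.139, 0.0352]
ee_rot: [-3.141, -0.0, 3.005]
wrist_force: [-0.5, -0.3, -1.3]
width: 0.0137
finger_force: 30.0
```

Emit:
carry_out --increments '[[255,[0,0,1.5],0],[255,[0,0,1],0],[255,[0,0,0],0],[255,[0,0,0],0]]'

```text
time: 14.2
tool_pos: [0.5473, 0.139, 0.0332]
ee_rot: [3.142, 0.001, 3.005]
wrist_force: [-0.9, -0.5, 2.3]
width: 0.0139
finger_force: 30.0
```

Emit:
carry_out --increments '[[140,[0,0,0],0],[140,[0,0,0],0],[140,[0,0,0],0],[140,[0,0,0],0],[140,[0,0,0],0],[140,[0,0,0],0],[140,[0,0,0],0],[140,[0,0,0],0]]'

```text
time: 15.0
tool_pos: [0.5471, 0.139, 0.0327]
ee_rot: [-3.142, 0.0, 3.005]
wrist_force: [-0.6, 0.8, -0.3]
width: 0.0422
finger_force: 0.0
```

Emit:
carry_out --increments '[[140,[0,0,-10],0],[140,[0,0,-25],0],[140,[0,0,-35],0],[140,[0,0,-40],0],[140,[0,0,-40],0],[140,[10,0,-30],0],[140,[0,0,0],0],[140,[0,0,0],0]]'

```text
time: 15.8
tool_pos: [0.5375, 0.1405, 0.214]
ee_rot: [3.141, 0.003, 3.005]
wrist_force: [0.2, -0.9, -0.3]
width: 0.0422
finger_force: 0.0
```

```bash
python3 - <<'E'
from h import *
o=robot.get_obs();print(o['tool_pos'],o['width'])
w=robot.get_calibration("wrist");im=robot.snapshot("wrist");np.savez("pics/w5",**w)
a=(255*np.clip(im/190.,0,1)**.7).astype(np.uint8)
cv2.imwrite("pics/w5.png",a)
s=robot.snapshot("side");cv2.imwrite("pics/s5.png",s)
b=(255*np.clip(s[110:280,230:380]/190.,0,1)**.7).astype(np.uint8)
b=cv2.resize(b,(353,400),interpolation=cv2.INTER_CUBIC)
m=np.zeros((400,800,3),np.uint8);m[:, :440]=a[:,100:540];m[:,445:798]=b
cv2.imwrite("pics/m5.png",m)
E
```

```text
[0.53754467 0.14045779 0.21399908] 0.04217780892153062
```

View pics/m5.png

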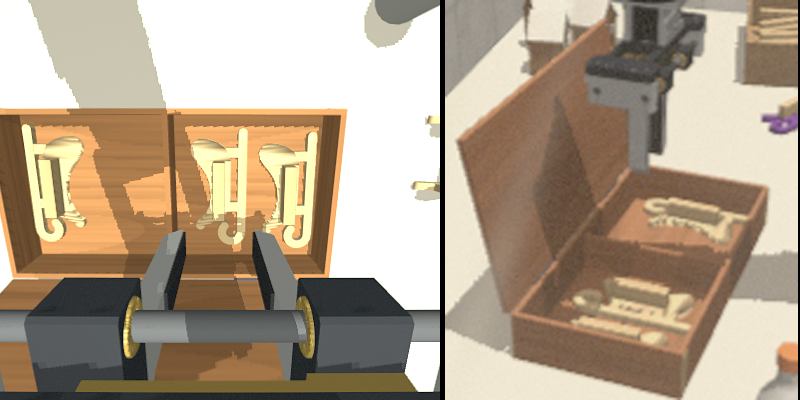

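The side lies flat in the +y compartment, with its rail up and scroll to the back. It sits between the partition (column 170) and its match (columns 260 to 318), with gaps on both sides. Next I'll find the lid angle from its two top corners.

```bash
python3 - <<'E'
from h import *
c=robot.get_calibration("scene");s=robot.get_calibration("side")
y=-.1366;ex=np.array([np.cos(y),np.sin(y)]);ey=np.array([-ex[1],ex[0]]);b=np.array([.5389,.0835])
for u,v in(([268.5,186.5],[301,121]),([390,232.5],[236.5,169.5])):
    p,e=two(c,[u],s,[v]);q=p[:2]-b
    print(p.round(4),e.round(4),'box',(q@ex).round(4),(q@ey).round(4),np.hypot(q@ex-.096,p[2]-.06),np.arctan2(p[2]-.06,.096-q@ex))
for th in(1.6,1.7,1.8,1.9):
    # corner of inner face at free edge and outer face
    for k in(0,.01):
        P=[np.r_[b+ex*(.096-.204*np.cos(th)+k*np.sin(th))+ey*yy,.06+.204*np.sin(th)+k*np.cos(th)] for yy in(-.187,.187)]
        print(th,k,proj(c,P).round(0).tolist(),proj(s,P).round(0).tolist())
E
```

```text
[ 0.6411 -0.1214  0.246 ] 0.0062 box 0.1292 -0.1891 0.18891390218301768 1.7473187001625903
[0.7021 0.2489 0.2559] 0.0021 box 0.1391 0.1861 0.20056327309659444 1.7875795381299415
1.6 0 [[273.0, 175.0], [395.0, 220.0]] [[308.0, 117.0], [250.0, 169.0]]
1.6 0.01 [[271.0, 178.0], [394.0, 223.0]] [[305.0, 117.0], [246.0, 169.0]]
1.7 0 [[269.0, 181.0], [392.0, 226.0]] [[302.0, 117.0], [242.0, 169.0]]
1.7 0.01 [[268.0, 184.0], [391.0, 229.0]] [[299.0, 117.0], [238.0, 168.0]]
1.8 0 [[266.0, 187.0], [390.0, 233.0]] [[296.0, 117.0], [235.0, 169.0]]
1.8 0.01 [[265.0, 190.0], [389.0, 236.0]] [[293.0, 118.0], [231.0, 169.0]]
1.9 0 [[264.0, 193.0], [387.0, 240.0]] [[290.0, 118.0], [227.0, 169.0]]
1.9 0.01 [[262.0, 196.0], [386.0, 243.0]] [[287.0, 119.0], [224.0, 170.0]]
```

The lid stands at about 1.75 rad. I'll close the fingers, go over the lid and come down behind it.

Emit:
carry_out --increments '[[255,[0,0,-20],0],[255,[0,0,-30],0],[255,[0,0,-35],0],[255,[-10,-6,-25],0],[255,[-30,-5,0],0],[255,[-35,-5,0],0],[255,[-35,-5,0],0],[255,[-35,-5,0],0]]'

```text
time: 16.7
tool_pos: [0.6783, 0.0944, 0.3199]
ee_rot: [-3.141, -0.004, 3.005]
wrist_force: [0.4, -0.7, 0.7]
width: 0.0007
finger_force: 0.0
```

Emit:
carry_out --increments '[[255,[-30,0,0],0],[255,[-19,0,0],0],[255,[0,0,0],0],[255,[0,0,0],0],[255,[0,0,0],0]]'

```text
time: 17.2
tool_pos: [0.725, 0.0885, 0.3226]
ee_rot: [-3.141, -0.001, 3.005]
wrist_force: [-0.4, -0.6, -0.2]
width: 0.0006
finger_force: 0.0
```

```bash
cat >> h.py <<'E'
yb=-.1366;ex=np.array([np.cos(yb),np.sin(yb)]);ey=np.array([-ex[1],ex[0]]);b=np.array([.5389,.0835])
def inbox():
    o=robot.get_obs();q=o['tool_pos'][:2]-b
    print('box x,y',(q@ex).round(4),(q@ey).round(4),'z',o['tool_pos'][2].round(4),'F',o['wrist_force'].round(1),'t',o['time'],'rpy',o['ee_rot'].round(3))
E
python3 - <<'E'
from h import *
inbox()
c=robot.get_calibration("scene")
# arc table for TCP (box x, z): tip corner on outer face at radius .16
for th in np.arange(1.6,-.01,-.2):
    r=.16;print(th.round(2),((.096-r*np.cos(th)+.01*np.sin(th)+.008)*1e3).round(1),((.06+r*np.sin(th)+.01*np.cos(th)+.014)*1e3).round(1))
E
```

```text
box x,y 0.1837 0.0303 z 0.3226 F [-0.4 -0.6 -0.2] t 17.2 rpy [-3.141e+00 -1.000e-03  3.005e+00]
1.6 118.7 233.6
1.4 86.7 233.4
1.2 55.3 226.7
1.0 26.0 214.0
0.8 -0.3 195.7
0.6 -22.4 172.6
0.4 -39.5 145.5
0.2 -50.8 115.6
0.0 -56.0 84.0
```

Emit:
carry_out --increments '[[255,[0,0,15],0],[255,[0,0,20],0],[255,[0,0,20],0],[255,[0,0,20],0],[255,[0,0,12],0],[255,[0,0,3],0],[255,[0,0,0],0]]'

```text
time: 17.9
tool_pos: [0.7254, 0.0884, 0.2333]
ee_rot: [-3.142, 0.0, 3.005]
wrist_force: [0.0, -0.4, -0.1]
width: 0.0008
finger_force: 0.0
```

Emit:
carry_out --increments '[[255,[6,0,0],0],[255,[8,0,0],0],[255,[8,0,0],0],[255,[8,0,0],0],[255,[8,0,0],0],[255,[8,0,0],0],[255,[8,0,0],0],[255,[8,0,0],0]]'

```text
time: 18.7
tool_pos: [0.6641, 0.0966, 0.2334]
ee_rot: [3.141, 0.001, 3.005]
wrist_force: [2.0, -1.3, 2.5]
width: 0.0005
finger_force: 1.4
```

```bash
python3 - <<'E'
from h import *
inbox()
E
```

```text
box x,y 0.1222 0.0301 z 0.2334 F [ 2.  -1.3  2.5] t 18.7 rpy [3.141e+00 1.000e-03 3.005e+00]
```

Emit:
carry_out --increments '[[255,[11,0,0],0],[255,[11,0,0],0],[255,[11,0,0],0],[255,[11,0,2],0],[255,[10.5,0,2],0],[255,[10.5,0,3],0],[255,[10,0,4],0],[255,[10,0,4],0]]'

```text
time: 19.5
tool_pos: [0.5791, 0.1084, 0.2173]
ee_rot: [-3.141, -0.001, 3.005]
wrist_force: [2.2, 0.4, 1.1]
width: 0.0004
finger_force: 1.1
```

```bash
python3 - <<'E'
from h import *
inbox()
E
```

```text
box x,y 0.0365 0.0301 z 0.2173 F [2.2 0.4 1.1] t 19.5 rpy [-3.141e+00 -1.000e-03  3.005e+00]
```

Emit:
carry_out --increments '[[255,[10,0,4],0],[255,[9,0,5.5],0],[255,[9,0,6],0],[255,[8.5,0,6.5],0],[255,[8,0,7],0],[255,[7.5,0,8],0],[255,[7,0,8],0],[255,[6,0,9],0]]'

```text
time: 20.3
tool_pos: [0.5149, 0.1172, 0.1631]
ee_rot: [-3.141, -0.001, 3.005]
wrist_force: [1.1, -0.1, 1.4]
width: 0.0004
finger_force: 0.6
```

```bash
python3 - <<'E'
from h import *
inbox()
E
```

```text
box x,y -0.0284 0.0301 z 0.1631 F [ 1.1 -0.1  1.4] t 20.3 rpy [-3.141e+00 -1.000e-03  3.005e+00]
```

Emit:
carry_out --increments '[[255,[5,0,8],0],[255,[4.5,0,8],0],[255,[4,0,8],0],[255,[3.5,0,8],0],[255,[3,0,8],0],[255,[2.5,0,8],0],[255,[1,0,4],0],[255,[1,0,4],0]]'

```text
time: 21.1
tool_pos: [0.4913, 0.1204, 0.1073]
ee_rot: [-3.141, -0.001, 3.005]
wrist_force: [0.2, 0.5, 0.9]
width: 0.0005
finger_force: 0.4
```

Emit:
carry_out --increments '[[255,[1,0,4],0],[255,[1,0,4],0],[255,[1,0,4],0],[255,[0.5,0,4],0],[255,[0.5,0,3],0],[255,[0,0,3],0],[255,[0,0,0],0]]'

```text
time: 21.8
tool_pos: [0.4871, 0.1209, 0.0851]
ee_rot: [-3.141, -0.001, 3.005]
wrist_force: [0.3, -1.1, 0.0]
width: 0.0004
finger_force: 0.0
```

```bash
python3 - <<'E'
from h import *
inbox()
E
```

```text
box x,y -0.0564 0.03 z 0.0851 F [ 0.3 -1.1  0. ] t 21.8 rpy [-3.141e+00 -1.000e-03  3.005e+00]
```

Now I'll press in 1 mm steps until firm contact shows.

Emit:
carry_out --increments '[[255,[0,0,1],0],[255,[0,0,1],0],[255,[0,0,0],0],[255,[0,0,0],0]]'

```text
time: 22.2
tool_pos: [0.4874, 0.121, 0.0843]
ee_rot: [-3.141, -0.0, 3.005]
wrist_force: [-2.5, -0.5, 5.4]
width: 0.0003
finger_force: 2.3
```

Emit:
carry_out --increments '[[255,[0,0,1],0],[255,[0,0,0],0],[255,[0,0,0],0]]'

```text
time: 22.5
tool_pos: [0.4874, 0.121, 0.0842]
ee_rot: [-3.142, 0.0, 3.005]
wrist_force: [-4.9, -0.7, 8.9]
width: 0.0004
finger_force: 4.5
```

It's firm at 9 N with z at the expected 0.084, so the lid is shut. I'll back off and check.

Emit:
carry_out --increments '[[255,[0,0,-6],0],[255,[0,0,-20],0],[255,[10,0,-35],0],[255,[30,0,-40],0],[255,[40,0,-30],0],[255,[40,0,-10],0],[255,[30,0,0],0],[255,[0,0,0],0]]'

```text
time: 23.3
tool_pos: [0.3373, 0.1419, 0.2248]
ee_rot: [3.14, 0.003, 3.007]
wrist_force: [0.7, 0.2, -0.4]
width: 0.0007
finger_force: 0.0
```

```bash
python3 - <<'E'
from h import *
inbox()
s=robot.snapshot("side");c=robot.snapshot("scene")
f=lambda i:(255*np.clip(i/190.,0,1)**.7).astype(np.uint8)
m=np.zeros((520,640,3),np.uint8)
m[:260]=cv2.resize(f(s)[90:340,:],(640,260));m[260:]=f(c)[100:360]
cv2.imwrite("pics/m6.png",m)
k=robot.get_calibration("side")
for z in(.06,.07):print(proj(k,[np.r_[b+ex*-.108+ey*yy,z] for yy in(-.187,.187)]).round(1).tolist())
E
```

```text
box x,y -0.2077 0.0304 z 0.2248 F [ 0.7  0.2 -0.4] t 23.3 rpy [3.140e+00 3.000e-03 3.007e+00]
[[371.2, 189.0], [335.8, 261.2]]
[[371.5, 186.2], [336.0, 257.9]]
```

View pics/m6.png

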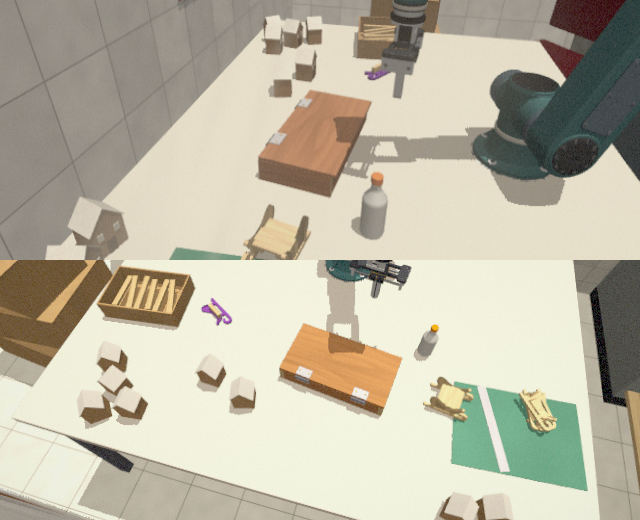

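Both views show the lid flat on the box: the side view's front corner, near (371,95) in this picture, agrees with the closed prediction. The bystanders are where they were and the robot is clear.

```bash
python3 -c "
from bench import robot
print(robot.close_job())"
```

```text
the job is handed in; nothing more can be done
None
```

The loose right-hand side lies flat, rail up, beside its match in the +y compartment, the lid was lowered gently until fully closed, and the job was handed in at about 23 s; one empty grasp early on was redone and had not moved the side.

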